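Size a steel furniture pin in a taper gauge

ROBOT

A 6-joint arm with a two-finger parallel gripper is mounted at the origin on the work surface. World frame = base frame: x ahead of the robot, y to its left, z up, the work surface at z = 0. Lengths are in m, angles in rad, forces in N, time in s.
With the tool pointing down it reaches from about 0.35 to 0.925 m from the base axis. Payload 6.4 kg.
Tool frame: the origin (TCP) lies at the very end of the fingers, on their centre line; the grasp point (between the pads) lies 19 mm behind it; z points along the fingers, y is the line along which they close (so a half turn about z gives the same grasp; the last joint's range is limited). The gripper opens to 94 mm and grips with 3 to 60 N. Pads are 16 mm wide; open, the fingers measure 119 mm over their backs; the gripper's body (75 mm by 177 mm) begins 78 mm behind the grasp point.
Start: joints at [-1.471, 0.245, 1.558, -0, 1.339, -0.174], TCP at [0.176, -0.626, 0.205] pointing down, gripper open.
Joint ranges: [-3.13, 3.13], [-1.02, 2.26], [0.13, 2.54], [-0.95, 4.09], [0.21, 2.88], [-2.74, 2.74]. Speed limits (rad/s): [2.57, 2.57, 3.14, 3.14, 3.14, 3.14].

INTERFACE

Orientations are given as a unit quaternion [x, y, z, w].
In Python, from workcell import env, cams gives the robot as it stands. The module is installed in compiled form; this text tells all that it offers.
- The arm moves only by the tool move_arm, never from a script. Its argument "motion" is a list of rows, each an object with "slide": the shift along the tool's x, y, z normalised to -1 to 1, where 1 is 4 cm, a list of three; "turn": the turn about the tool's z normalised to -1 to 1, where 1 is 0.12 rad. A call has exactly 8 rows; each row shifts and turns the commanded pose from where the row before left it, along the tool's axes as they then stand; what a row does not reach is not made up. A row lasts 1/10 s, in which the tool goes at most 50 mm and 8.59 degrees, less where a joint would pass 70% of its speed; a pose out of reach is approached as far as the arm can. A call with a number of a shift or a turn outside -1 to 1 is refused whole. A call with a gripper value outside its range is refused whole. "hand" is the gripper command: -1 is shut, 1 is fully open, values between are in proportion, set as the call begins (left out, the last holds). The fingers move at their own pace and stop on an object; the grip force is fixed at half the most. Time passes only in rows, so rows that do not move let the fingers close, or fill a call up. It gives the time, the measured TCP pose, the force, the opening and the grip force at its end, in the units of the state.
- env.get_state(): the state, without advancing time (a new reading comes with each control period).
- cams.camera(name): name is "scene" or "top" or "wrist"; returns (picture, depth): 384x512x3 uint8, blue, green, red; 384x512 float32, m along the optical axis (not along the pixel's ray), 0 where there is no reading.
- cams.camera_model(name): a dict with "mtx" (3x3 intrinsics, pixels), "k1" (the pictures are not rectified: a ray, as slopes to the right and down, at radius r is drawn at 1 + k1 r^2 times it, then the intrinsics apply), "xyz" and "rotation" of the camera in the world. Camera axes: x right, y down, z forward; pixel columns grow to the right and rows downward; lengths in m; the calibration is good to about 2 mm. A picture is of the moment at which its call begins: read the wrist's pose just before it. camera_model takes no time and is no camera call; for the wrist camera it gives the pose at the moment of the call.
- env.finish_job(): hands the job in; it is judged then, once.
The state is a dict: "time_s": time; "joint_positions": joint angles; "joint_vel": joint speeds; "joint_efforts": joint torques, N m; "position": TCP position; "eef_rot": TCP orientation; "force": force on the tool from outside, world axes, zero at the start; "moment": the same for the moment, N m; "width": finger opening in m; "grasp_force": force on a finger pad.
Only numpy, scipy, OpenCV 4.12 (cv2) and the standard library are available. Lean on these libraries where they do the work, as an engineer would, in place of code of your own. Each camera call takes 0.05 s, during which the arm holds its last target. There are 200 camera calls.

TASK

Find the size of the loose steel pin for the bedside table: lift it out of the wooden block, stand it upright in the wide end of the gauge's tapering slot, just in front of the pointer, and slide it along the fence towards the narrow end until it is firmly wedged between fence and jaw, without forcing it (about 10 N of push is right). Let go of the pin and leave it wedged, then gently slide the pointer after it until its tip touches the pin, so that the pointer marks the reading, and let go. Do not disturb the mug or the screwdriver.

Things in the scene. Friction and masses are not known exactly. Their poses are not given: they have to be found in the camera images.
- pin_center (a point): centre (half-way up) of the loose steel pin: plain round rod 16 mm in diameter, 80 mm long, about 0.13 kg. It stands upright in the middle hole (19 mm wide, 20 mm deep; the others are empty) of a light wooden block 70 x 110 x 28 mm fixed to the table; its foot is 8 mm above the table, its top at 88 mm.
- gauge: taper gauge, fixed: plywood base plate 100 x 270 mm, 8 mm thick, carrying fence and jaw. Origin at table height, in the slot. Local +y runs along the slot from its wide mouth (y = -130 mm) to its narrow end (about +10 mm). The straight aluminium fence (22 mm wide, 20 mm high) is rigid and parallel to y; its face is near x = -8 mm but clamped up to 3 mm off either way, so feel for it.
- slot_start (a point): point on the base plate's top, 8 mm above the table, at gauge x = +5, y = -110 mm: in the wide end of the slot, where the pin has about 2 mm or more of room on each side and the pointer is clear. A pin stood here has its foot at this height, its top 88 mm above the table. From here it wedges after 35 to 105 mm along gauge +y, depending on how fence and jaw are clamped.
- jaw: aluminium tapered jaw, a rigid bar 20 x 135 x 20 mm fixed on the base plate opposite the fence, clamped slightly differently each time. Its face is its local plane x = 0 (slot at x < 0), from local y = -85 to +50 mm; origin on that face, at the base plate's top. It leans 6 to 8 degrees to the fence: the slot narrows towards gauge +y. More than 25 N from the pin would bruise it.
- pointer_tip (a point): middle of the front end of the pointer's steel blade (4 mm wide, 16 mm high, standing in the slot's middle), 18 mm above the table at gauge x = 0. The pointer starts behind the mouth (tip at gauge y = -150 to -130 mm) and slides along gauge +y towards the narrow end, up to y = 0; that takes about 1.5 N and it stays where left. The blade meets the pin's side below the jaw's top.
- pointer_grip (a point): centre of the pointer's upright black finger grip, 56 mm above the table at gauge x = 0, 50 mm behind the blade's front end (towards gauge -y). The grip is 14 mm wide across the slot (gauge x), 22 mm long along it (gauge y) and rises from 38 to 72 mm above the table, on a 44 mm wide saddle.
- mug: bystander: white mug 80 mm in diameter, 85 mm tall; origin under its base.
- screwdriver: bystander: screwdriver lying on the table beyond the wooden block, about 200 mm long.
Not all that is in view belongs to the job. What is shaped like the part that bears pin_center but yellow is not meant.

How it is judged:
On the way, in this order (a step that is already met when the one before it is completed fails the run):
1. the pin stands upright in the slot, pushed into the taper so that it bears on the jaw with more than 3 N (contact force between pin and jaw above 3 N and x of pin_center in the frame of gauge between -0.007 and 0.007 m and y of pin_center in the frame of gauge between -0.1 and 0.01 m and z of pin_center in the frame of gauge below 0.053 m and angle between pin_center's own z axis and vertical below 0.09 rad), for 0.2 s.
2. the pin is let go and stays wedged by itself, bearing on the jaw with more than 3 N, before the pointer comes up to it (all of step 1 and contact force between pin and the fingers below 0.1 N and horizontal distance between pointer_tip and pin_center above 0.0125 m), for 0.2 s.
3. the pointer's tip touches the pin (gap under 2 mm), which is still wedged (contact force between pin and the fingers below 0.1 N and contact force between pin and jaw above 1 N and horizontal distance between pointer_tip and pin_center below 0.0105 m), for 0.2 s.
At the end, for the whole second after the job is handed in: the pin stands upright (within 5 degrees) in the slot between fence and jaw, at rest, its foot no more than 5 mm above the base plate, still wedged (it presses on the jaw with more than 1 N), and the pointer's tip is within 2 mm of the pin's side (contact force between pin and jaw above 1 N and x of pin_center in the frame of gauge between -0.007 and 0.007 m and y of pin_center in the frame of gauge between -0.1 and 0.01 m and z of pin_center in the frame of gauge below 0.053 m and angle between pin_center's own z axis and vertical below 0.09 rad and horizontal distance between pointer_tip and pin_center below 0.0105 m and linear speed of pin below 0.01 m/s); the robot touches nothing.
It fails at once if the pin presses on the jaw with more than 25 N (contact force between pin and jaw above 25 N).
It fails at once if the mug or screwdriver is moved by more than 20 mm (distance of any of mug, screwdriver from where it was at the start of the episode above 0.02 m).
It also fails if it takes over 67 s, if anything falls off the work surface, if the arm or the gripper's body presses on something with over 40 N, if the wrist force passes 120 N, or if a joint passes its speed limit or range.

## Working session

There is one attempt and no reset: what is moved stays moved. The work goes in short steps, Python scripts to look and compute and a tool call to move; the robot and the scene stay as the last step left them, time stands still between calls to the robot, and variables do not carry over. Pictures are saved under pics/ and viewed, at most 10 in all, crops included, and the job is handed in when it is done.

Besides the shell and the picture viewer there is one more tool, called after "Call:" as a command line: name --argument value ..., lists and objects as JSON in quotes. move_arm: Moves the arm, as the interface text tells. Its arguments: {"type":"object","properties":{"motion":{"type":"array","items":{"type":"object","properties":{"slide":{"type":"array","items":{"type":"number","minimum":-1,"maximum":1}},"turn":{"type":"number","minimum":-1,"maximum":1}}}},"hand":{"type":"number"}},"required":["motion"]}

```bash
mkdir -p pics; cat > h.py <<'E'
import numpy as np, cv2
from workcell import env, cams
from scipy.spatial.transform import Rotation as R
def rot(m):
    r=np.array(m["rotation"],float)
    return r if r.shape==(3,3) else R.from_quat(r).as_matrix()
def ray(m,u,v):
    K=np.array(m["mtx"]); p=np.array([(u-K[0,2])/K[0,0],(v-K[1,2])/K[1,1]]); q=p.copy()
    for _ in range(20): q=p/(1+m["k1"]*(q@q))
    return rot(m)@np.array([q[0],q[1],1.])
def onz(m,u,v,z):
    d=ray(m,u,v); o=np.array(m["xyz"]); return o+d*(z-o[2])/d[2]
def bydepth(m,D,u,v): return np.array(m["xyz"])+ray(m,u,v)*D[int(round(v)),int(round(u))]
def proj(m,P):
    c=rot(m).T@(np.array(P)-m["xyz"]); q=c[:2]/c[2]; q=q*(1+m["k1"]*(q@q)); K=np.array(m["mtx"]); return K[0,0]*q[0]+K[0,2],K[1,1]*q[1]+K[1,2]
E
python3 - <<'E'
from h import *
import pickle
s=env.get_state();print(s)
d={}
for n in("top","scene"):
    m=cams.camera_model(n);p,D=cams.camera(n);d[n]=(m,p,D);print(n,m)
    cv2.imwrite(f"pics/{n}0.png",cv2.resize(p,(768,576),interpolation=cv2.INTER_CUBIC))
pickle.dump(d,open("d0.pkl","wb"))
E
```

```text
{'time_s': 0.0, 'joint_positions': array([-1.47105402e+00,  2.45772248e-01,  1.55897775e+00,  7.35336332e-06,
        1.33866555e+00, -1.74072876e-01]), 'joint_vel': array([ 1.88419076e-04,  9.57470912e-05,  4.28128024e-04, -6.61653335e-05,
       -7.16900409e-04, -9.77611536e-05]), 'joint_efforts': array([-5.97131475e-04, -4.15826011e+01, -3.14606345e+01,  6.84756646e-02,
        3.32263357e-02, -1.40128600e-04]), 'position': array([ 0.17573049, -0.62519534,  0.20439159]), 'eef_rot': array([ 9.90642490e-01,  1.36479402e-01,  3.74412595e-05, -9.10685896e-04]), 'force': array([-0.54600954, -0.05642402, -0.95064365]), 'moment': array([-0.03812238, -0.02173531, -0.0139103 ]), 'grasp_force': 0.0, 'width': 0.09406191064501611}
top {'mtx': array([[408.98710439,   0.        , 259.8492183 ],
       [  0.        , 408.98710439, 188.55647168],
       [  0.        ,   0.        ,   1.        ]]), 'k1': -0.12597112982617056, 'xyz': array([0.45845695, 0.08724759, 1.13110185]), 'rotation': array([-0.70513241,  0.70828027, -0.03041095,  0.01423045])}
scene {'mtx': array([[389.69408143,   0.        , 248.49025093],
       [  0.        , 389.69408143, 189.17428136],
       [  0.        ,   0.        ,   1.        ]]), 'k1': -0.048463735852301834, 'xyz': array([ 0.99003299, -0.5528212 ,  0.62575081]), 'rotation': array([ 0.85291237,  0.2636688 , -0.13300821, -0.43049747])}
```

View pics/top0.png

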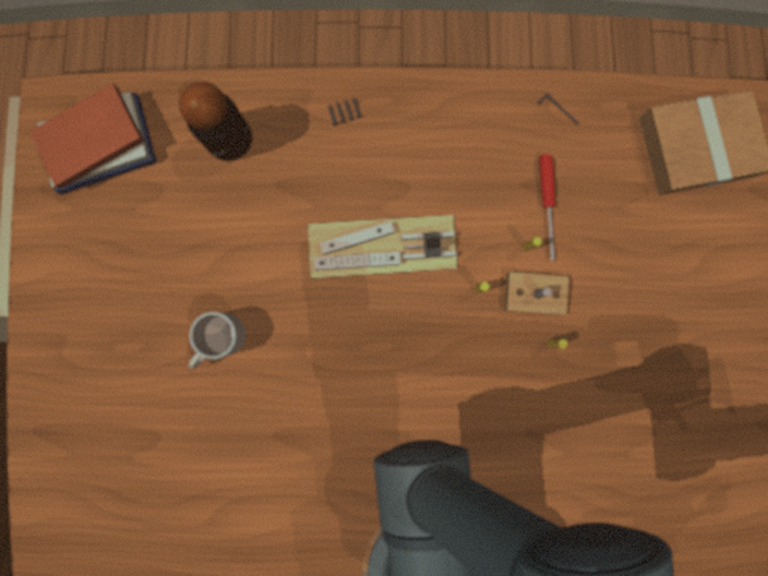

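View pics/scene0.png

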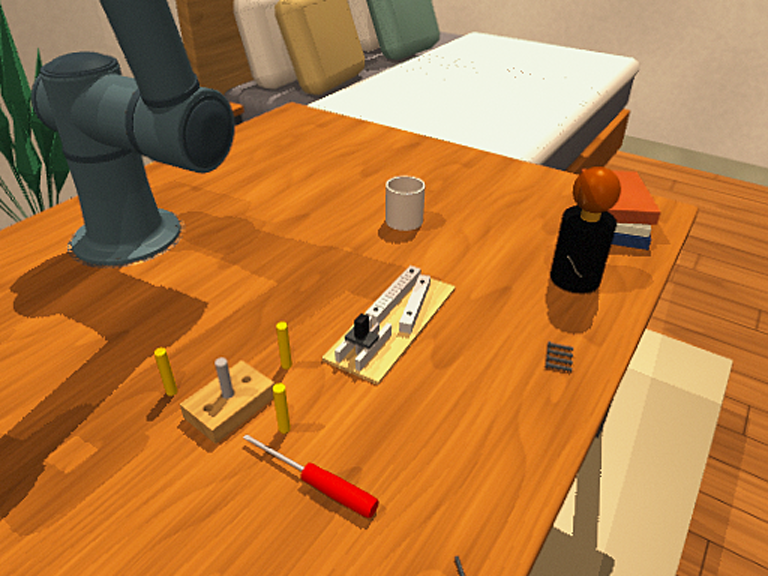

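Top view (displayed pixels): the grey pin stands in the middle hole of the wooden block at about (545,293). Yellow pins stand at (537,242), (485,287) and (562,343). The task rules out yellow, so the grey pin in the block is the one meant. The gauge is at (380,245), with its mouth and pointer to the right. I'll confirm in one crop.

```bash
python3 - <<'E'
from h import *
import pickle
d=pickle.load(open("d0.pkl","rb"))
m,p,D=d["top"]
a=cv2.resize(p[138:218,200:300],(800,640),interpolation=cv2.INTER_CUBIC)[:600]
b=cv2.resize(p[150:240,300:400],(800,720),interpolation=cv2.INTER_CUBIC)
cv2.imwrite("pics/ga.png",np.vstack([cv2.resize(p[138:188,200:310],(800,364),interpolation=cv2.INTER_CUBIC)]))
ms,ps,Ds=d["scene"]
cv2.imwrite("pics/pin.png",cv2.resize(ps[205:305,95:215],(720,600),interpolation=cv2.INTER_CUBIC))
E
```

```text
(no output)
```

View pics/ga.png

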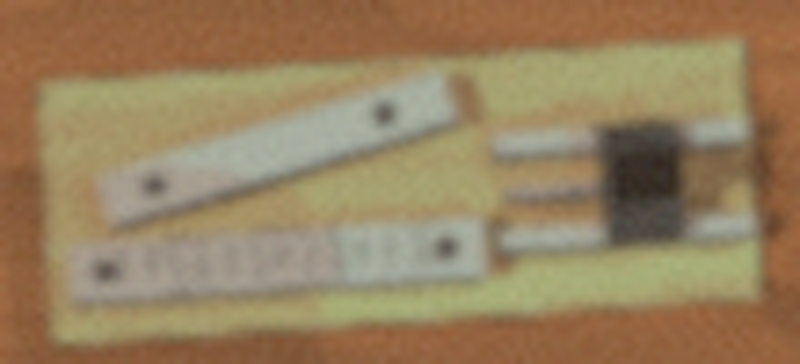

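View pics/pin.png

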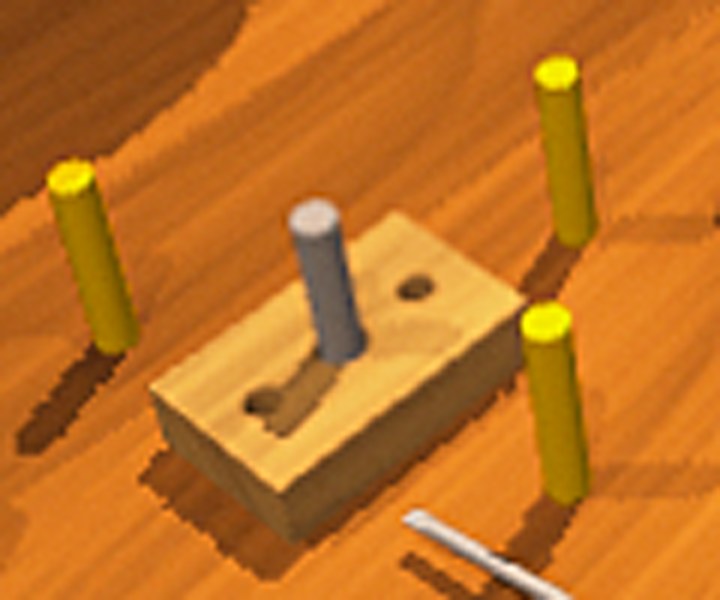

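The crops confirm that the grey pin, with its top at scene pixel (147.5,241.3), sits in the middle hole, and the three yellow pins stand on the table. In the gauge crop the plate corners are (40,83), (745,40), (760,298) and (55,343). The fence is at the bottom, the jaw at the top, and the narrow end on the left, so gauge +y points left in the image.

```bash
python3 - <<'E'
from h import *
import pickle
np.set_printoptions(precision=4,suppress=True)
d=pickle.load(open("d0.pkl","rb"))
m,p,D=d["top"]; ms,ps,Ds=d["scene"]
P=onz(ms,147.5-.4,241.3-.4,.088); print("pin scene",P,"depth",bydepth(ms,Ds,147,241)); print("in top at",proj(m,P),proj(m,[*P[:2],.03]))
c=lambda u,v,z: onz(m,200+u/7.2727-.43,138+v/7.28-.43,z)
C=[c(40,83,.008),c(745,40,.008),c(760,298,.008),c(55,343,.008)]
print(np.array(C)); 
ctr=np.mean(C,0)
yd=(C[0]-C[1])+(C[3]-C[2]); print("len",np.linalg.norm(yd)/2); yd/=np.linalg.norm(yd); xd=np.array([yd[1],-yd[0],0])
print("ctr",ctr,"ydir ang",np.degrees(np.arctan2(yd[1],yd[0])))
for n,u,v,z in [("fence R face",485,218,.028),("fence L face",72,246,.028),("fence Rb",490,275,.028),("fence Lb",78,303,.028),("jaw R face",460,118,.028),("jaw L face",112,228,.028),("jawRback",440,70,.028),("jawLback",95,178,.028),("tip",507,190,.026),("grip c",643,172,.072),("saddle TL",603,127,.038),("saddle BR",680,240,.038)]:
    w=c(u,v,z); q=w-ctr; print(n,w,"local from ctr mm",1e3*q@xd,1e3*q@yd)
E
```

```text
pin scene [ 0.5108 -0.2066  0.088 ] depth [ 0.5111 -0.2071  0.0883]
in top at (np.float64(363.99219232992033), np.float64(193.39442629016554)) (np.float64(358.16399108429897), np.float64(194.48718418335758))
[[ 0.6399  0.2126  0.008 ]
 [ 0.656  -0.0568  0.008 ]
 [ 0.5568 -0.0612  0.008 ]
 [ 0.5406  0.2064  0.008 ]]
len 0.2689847156502852
ctr [0.5983 0.0752 0.008 ] ydir ang 93.44559564573643
fence R face [0.5853 0.0441 0.028 ] local from ctr mm -14.870597009484765 -30.27793054696612
fence L face [0.5753 0.1981 0.028 ] local from ctr mm -15.577698114469925 123.9901221291216
fence Rb [0.564  0.0424 0.028 ] local from ctr mm -36.2844422674249 -30.721297462338818
fence Lb [0.554  0.1957 0.028 ] local from ctr mm -36.97250125172949 122.96277616017696
jaw R face [0.6229 0.0532 0.028 ] local from ctr mm 23.235971543063602 -23.438540971300114
jaw L face [0.582  0.1832 0.028 ] local from ctr mm -9.81044870044818 108.72356614292141
jawRback [0.6411 0.0606 0.028 ] local from ctr mm 41.79151736988231 -17.1526061563884
jawLback [0.6008 0.1896 0.028 ] local from ctr mm 9.309024099620883 113.9941815947507
tip [0.5961 0.0357 0.026 ] local from ctr mm -4.652764489475386 -39.29210200145581
grip c [ 0.5968 -0.0111  0.072 ] local from ctr mm -6.769250130056027 -86.07742768641202
saddle TL [0.618  0.0005 0.038 ] local from ctr mm 15.155150987757265 -75.82481273280128
saddle BR [ 0.5758 -0.0277  0.038 ] local from ctr mm -28.650480392034595 -101.43114047312422
```

The pin is at about (0.511,-0.207). Gauge +y points at 93.4° in world. Gauge x=0 lies 6.5 mm towards the fence from the plate's centre line, and gauge y=0 is about 100 mm past the plate centre. The jaw appears to lean about 14°, not the stated 6–8°, so I'll rely on contact. Next: hover over the pin with the fingers along the gauge's y.

Call:
move_arm --motion '[{"turn":0.89},{"turn":0.89},{"slide":[0.64,-0.71,0]},{"slide":[0.64,-0.71,0]},{"slide":[0.64,-0.71,0]},{"slide":[0.64,-0.71,0]},{"slide":[0.64,-0.71,0]},{"slide":[0.64,-0.71,0]}]' --hand 0.06

```text
$.motion[0]: bad value
```

Call:
move_arm --motion '[{"slide":[0.64,-0.71,0]},{"slide":[0.64,-0.71,0]},{"slide":[0.64,-0.71,0]},{"slide":[0.64,-0.71,0]},{"slide":[0.64,-0.71,0]},{"slide":[0.64,-0.71,0]},{"slide":[0.64,-0.71,0]},{"slide":[0.64,-0.71,0]}]'

```text
$.motion[0]: bad value
```

```bash
cat >> h.py <<'E'
def to(T):
    s=env.get_state(); r=R.from_quat(s["eef_rot"]).as_matrix(); d=np.array(T)-s["position"]
    print("pos",s["position"],"tool delta mm",1e3*r.T@d,"units",r.T@d/.04,"yaw tool x",np.degrees(np.arctan2(r[1,0],r[0,0])),"tilt",np.degrees(np.arccos(-r[2,2])),"F",s["force"],"t",s["time_s"],"w",s["width"])
E
python3 - <<'E'
from h import *
np.set_printoptions(precision=4,suppress=True)
to([.511,-.207,.05])
m=cams.camera_model("wrist");p,D=cams.camera("wrist")
import pickle;pickle.dump((m,p,D),open("w1.pkl","wb"))
print(m["xyz"],proj(m,[.511,-.207,.088]))
cv2.imwrite("pics/w1.png",p)
E
```

```text
pos [ 0.1757 -0.6252  0.2044] tool delta mm [ 435.8902 -311.7278  155.0881] units [10.8973 -7.7932  3.8772] yaw tool x 15.686850853794658 tilt 0.10310050739223484 F [ 0.1408 -0.1491 -0.1008] t 0.1 w 0.09363409485018363
[ 0.2397 -0.608   0.3853] (np.float64(75.38080629976557), np.float64(-48.791965353013296))
```

View pics/w1.png

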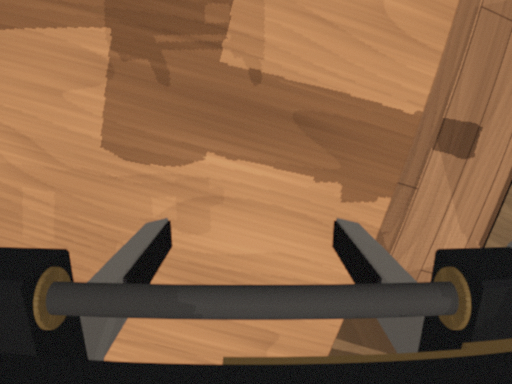

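Both moves were refused because each row needs both fields, so the arm hasn't moved. The picture shows only bare table and the fingers at (150,260) and (360,260).

Call:
move_arm --motion '[{"slide":[0,0,0],"turn":0.89},{"slide":[0,0,0],"turn":0.89},{"slide":[0.64,-0.71,0],"turn":0},{"slide":[0.64,-0.71,0],"turn":0},{"slide":[0.64,-0.71,0],"turn":0},{"slide":[0.64,-0.71,0],"turn":0},{"slide":[0.64,-0.71,0],"turn":0},{"slide":[0.64,-0.71,0],"turn":0}]' --hand 0.06

```text
time_s: 0.95
position: [0.3195, -0.445, 0.2052]
eef_rot: [1.0, 0.03, -0.0, -0.0]
force: [0.9, 0.2, 0.4]
width: 0.0501
grasp_force: 0.0
```

Call:
move_arm --motion '[{"slide":[0.64,-0.71,0],"turn":0},{"slide":[0.64,-0.71,0],"turn":0},{"slide":[0.64,-0.71,0],"turn":0},{"slide":[0.64,-0.71,0],"turn":0},{"slide":[0.64,-0.71,0],"turn":0},{"slide":[0.64,-0.71,0],"turn":0},{"slide":[0.3,-0.33,0],"turn":0},{"slide":[0,0,0],"turn":0}]'

```text
time_s: 1.75
position: [0.4739, -0.2514, 0.2051]
eef_rot: [0.999, 0.032, -0.0, -0.0]
force: [0.1, 0.5, -0.4]
width: 0.0503
grasp_force: 0.0
```

```bash
python3 - <<'E'
from h import *
np.set_printoptions(precision=4,suppress=True)
to([.511,-.207,.05])
m=cams.camera_model("wrist");p,D=cams.camera("wrist")
import pickle;pickle.dump((m,p,D),open("w1.pkl","wb"))
print(m["xyz"],proj(m,[.511,-.207,.088]))
cv2.imwrite("pics/w2.png",p)
E
```

```text
pos [ 0.4739 -0.2514  0.2051] tool delta mm [ 39.8879 -41.8262 155.1583] units [ 0.9972 -1.0457  3.879 ] yaw tool x 3.6537569700860537 tilt 0.03833755233365259 F [ 0.1075  0.5387 -0.4072] t 1.75 w 0.05026736128827417
[ 0.5402 -0.2476  0.386 ] (np.float64(205.06803762266526), np.float64(146.06370314902978))
```

View pics/w2.png

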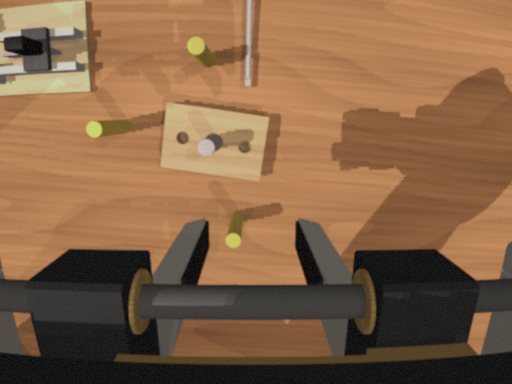

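The wrist view shows the grey pin's top at (206,148) in the block's middle hole, about 2 px from the prediction. The corrected pin position is about (0.5096,-0.208).

Call:
move_arm --motion '[{"slide":[0.48,-0.51,0],"turn":0},{"slide":[0.48,-0.51,0],"turn":0},{"slide":[0,0,0],"turn":0},{"slide":[0,0,0.9],"turn":0},{"slide":[0,0,0.9],"turn":0},{"slide":[0,0,0.8],"turn":0},{"slide":[0,0,0.7],"turn":0},{"slide":[0,0,0.58],"turn":0}]'

```text
time_s: 2.6
position: [0.5073, -0.2114, 0.0484]
eef_rot: [1.0, 0.029, -0.001, -0.0]
force: [-1.0, 0.5, -0.6]
width: 0.0501
grasp_force: 0.0
```

Call:
move_arm --motion '[{"slide":[0,0,0],"turn":0},{"slide":[0,0,0],"turn":0},{"slide":[0,0,0],"turn":0},{"slide":[0,0,0],"turn":0},{"slide":[0,0,0],"turn":0},{"slide":[0,0,0],"turn":0},{"slide":[0,0,0],"turn":0},{"slide":[0,0,0],"turn":0}]' --hand -1

```text
time_s: 3.4
position: [0.5096, -0.2093, 0.0513]
eef_rot: [1.0, 0.03, 0.001, -0.001]
force: [0.1, 5.1, 5.4]
width: 0.0152
grasp_force: 29.9
```

```bash
python3 - <<'E'
from h import *
np.set_printoptions(precision=4,suppress=True)
c=np.array([.5983,.0752]);a=np.radians(93.446);yd=np.array([np.cos(a),np.sin(a)]);xd=np.array([yd[1],-yd[0]])
S=c+(-.0065+.005)*xd+(-.1*0-.010)*yd;print(S)
to([*S,.05]); p,D=cams.camera("scene");m=cams.camera_model("scene")
cv2.imwrite("pics/s3.png",cv2.resize(p[180:310,80:240],(640,520)))
E
```

```text
[0.5974 0.0651]
pos [ 0.5096 -0.2093  0.0513] tool delta mm [ 104.1396 -268.6199    1.8906] units [ 2.6035 -6.7155  0.0473] yaw tool x 3.4444758639621447 tilt 0.11616044339828084 F [0.0525 5.1472 5.4398] t 3.4 w 0.015207676455868567
```

View pics/s3.png

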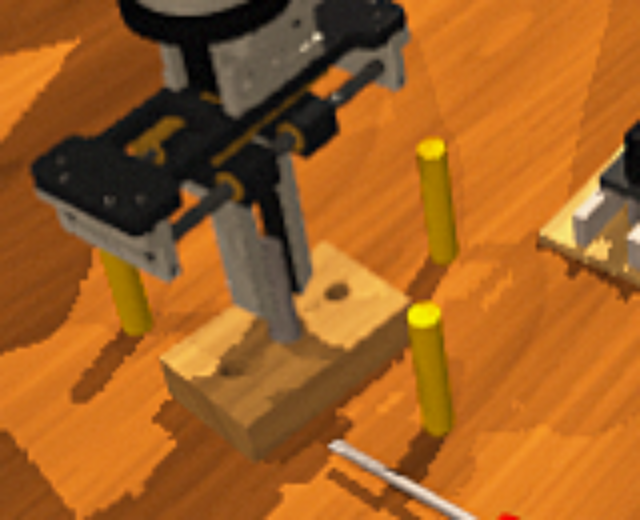

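The pin is gripped (width 15 mm, 30 N). Now lift it and carry it over the slot start.

Call:
move_arm --motion '[{"slide":[0,0,-0.5],"turn":0},{"slide":[0,0,-0.9],"turn":0},{"slide":[0,0,-0.6],"turn":0},{"slide":[0,0,0],"turn":0},{"slide":[0.2,-0.5,0],"turn":0},{"slide":[0.32,-0.83,0],"turn":0},{"slide":[0.32,-0.83,0],"turn":0},{"slide":[0.32,-0.83,0],"turn":0}]'

```text
time_s: 4.25
position: [0.5473, -0.0867, 0.1283]
eef_rot: [1.0, 0.03, -0.001, -0.0]
force: [0.1, -0.3, -1.7]
width: 0.0156
grasp_force: 30.0
```

Call:
move_arm --motion '[{"slide":[0.32,-0.83,0],"turn":0},{"slide":[0.32,-0.83,0],"turn":0},{"slide":[0.32,-0.83,0],"turn":0},{"slide":[0.32,-0.83,0],"turn":0},{"slide":[0.16,-0.41,0],"turn":0},{"slide":[0,0,0],"turn":0},{"slide":[0,0,0],"turn":0},{"slide":[0,0,0],"turn":0}]'

```text
time_s: 5.05
position: [0.5962, 0.0632, 0.1297]
eef_rot: [1.0, 0.029, -0.0, 0.0]
force: [0.8, -0.5, -1.6]
width: 0.0154
grasp_force: 30.0
```

```bash
python3 - <<'E'
from h import *
np.set_printoptions(precision=4,suppress=True)
to([.5974,.0651,.0515])
print(env.get_state()["grasp_force"])
m=cams.camera_model("wrist");p,D=cams.camera("wrist")
import pickle;pickle.dump((m,p,D),open("w2.pkl","wb"))
cv2.imwrite("pics/w4.png",cv2.resize(p,(768,576),interpolation=cv2.INTER_CUBIC))
print("slot start px x1.5",np.array(proj(m,[.5974,.0651,.008]))*1.5)
E
```

```text
pos [0.5962 0.0632 0.1297] tool delta mm [ 1.4191 -1.8981 78.2056] units [ 0.0355 -0.0475  1.9551] yaw tool x 3.374357496256725 tilt 0.05691565274138625 F [ 0.8468 -0.4723 -1.594 ] t 5.05 w 0.01535635677636292
29.95492458343506
slot start px x1.5 [373.8551 279.6532]
```

View pics/w4.png

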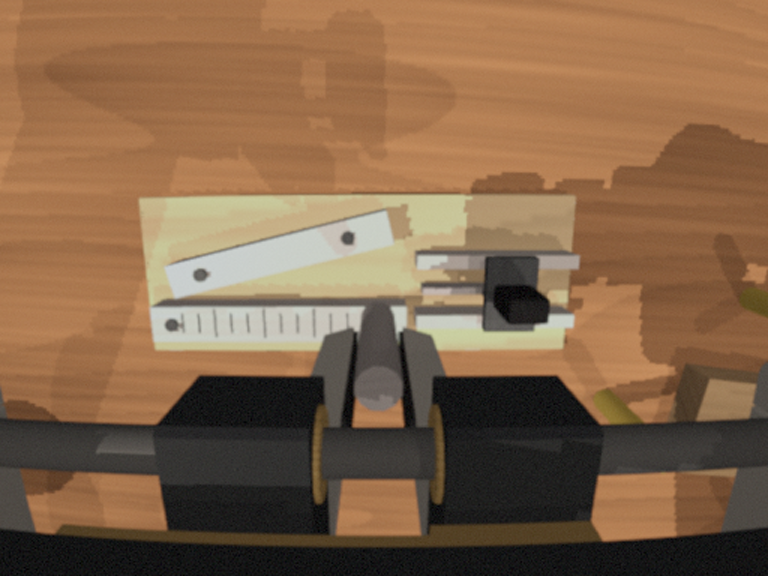

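The wrist view shows the pin over the wide end. The slot start projects to (374,280), between the fence face (row 300) and the jaw's mouth end (393,243), and the pointer blade's front at (421,290) is clear by about 28 mm. Now lower it.

Call:
move_arm --motion '[{"slide":[0.03,-0.05,0.4],"turn":0},{"slide":[0,0,0.5],"turn":0},{"slide":[0,0,0.5],"turn":0},{"slide":[0,0,0.3],"turn":0},{"slide":[0,0,0.15],"turn":0},{"slide":[0,0,0],"turn":0},{"slide":[0,0,0],"turn":0},{"slide":[0,0,0],"turn":0}]'

```text
time_s: 5.9
position: [0.5985, 0.0664, 0.0574]
eef_rot: [1.0, 0.03, 0.001, 0.0]
force: [0.5, -0.2, -2.1]
width: 0.0156
grasp_force: 30.0
```

Call:
move_arm --motion '[{"slide":[0,0,0.02],"turn":0},{"slide":[0,0,0.02],"turn":0},{"slide":[0,0,0],"turn":0},{"slide":[0,0,0],"turn":0},{"slide":[0,0,0],"turn":0},{"slide":[0,0,0],"turn":0},{"slide":[0,0,0],"turn":0},{"slide":[0,0,0],"turn":0}]'

```text
time_s: 6.7
position: [0.5977, 0.0664, 0.0547]
eef_rot: [1.0, 0.03, -0.0, -0.0]
force: [0.3, 0.5, -2.1]
width: 0.0155
grasp_force: 30.0
```

Call:
move_arm --motion '[{"slide":[0,0,0.02],"turn":0},{"slide":[0,0,0.02],"turn":0},{"slide":[0,0,0],"turn":0},{"slide":[0,0,0],"turn":0},{"slide":[0,0,0],"turn":0},{"slide":[0,0,0],"turn":0},{"slide":[0,0,0],"turn":0},{"slide":[0,0,0],"turn":0}]'

```text
time_s: 7.5
position: [0.5977, 0.0664, 0.0531]
eef_rot: [1.0, 0.03, 0.0, -0.0]
force: [-0.6, -0.9, -1.6]
width: 0.0157
grasp_force: 30.0
```

Call:
move_arm --motion '[{"slide":[-0.04,0,0],"turn":0},{"slide":[-0.04,0,0],"turn":0},{"slide":[0,0,0],"turn":0},{"slide":[0,0,0],"turn":0},{"slide":[0,0,0],"turn":0},{"slide":[0,0,0],"turn":0},{"slide":[0,0,0],"turn":0},{"slide":[0,0,0],"turn":0}]'

```text
time_s: 8.3
position: [0.5945, 0.0662, 0.0531]
eef_rot: [1.0, 0.03, 0.0, -0.0]
force: [-0.8, -0.2, -1.5]
width: 0.0154
grasp_force: 30.0
```

Call:
move_arm --motion '[{"slide":[-0.025,0,0],"turn":0},{"slide":[0,0,0],"turn":0},{"slide":[0,0,0],"turn":0},{"slide":[0,0,0],"turn":0},{"slide":[0,0,0],"turn":0},{"slide":[0,0,0],"turn":0},{"slide":[0,0,0],"turn":0},{"slide":[0,0,0],"turn":0}]'

```text
time_s: 9.1
position: [0.5935, 0.0662, 0.0531]
eef_rot: [1.0, 0.03, 0.0, 0.0]
force: [-0.4, -0.1, -1.9]
width: 0.0155
grasp_force: 30.0
```

Call:
move_arm --motion '[{"slide":[-0.02,0,0],"turn":0},{"slide":[0,0,0],"turn":0},{"slide":[0,0,0],"turn":0},{"slide":[0,0,0],"turn":0},{"slide":[0,0,0],"turn":0},{"slide":[0,0,0],"turn":0},{"slide":[0,0,0],"turn":0},{"slide":[0,0,0],"turn":0}]'

```text
time_s: 9.9
position: [0.5929, 0.0661, 0.0531]
eef_rot: [1.0, 0.03, 0.0, -0.0]
force: [3.0, 0.5, -2.5]
width: 0.0152
grasp_force: 30.0
```

Fence found: the pin touches at TCP x≈0.593 with 3 N. Ease off slightly and slide along.

Call:
move_arm --motion '[{"slide":[0.008,0,0],"turn":0},{"slide":[0,-0.1,0],"turn":0},{"slide":[0,-0.15,0],"turn":0},{"slide":[0,-0.15,0],"turn":0},{"slide":[0,-0.15,0],"turn":0},{"slide":[0,-0.1,0],"turn":0},{"slide":[0,0,0],"turn":0},{"slide":[0,0,0],"turn":0}]'

```text
time_s: 10.7
position: [0.5914, 0.0927, 0.0531]
eef_rot: [1.0, 0.03, -0.0, -0.0]
force: [2.0, 0.9, -2.2]
width: 0.0154
grasp_force: 30.0
```

```bash
python3 - <<'E'
from h import *
import pickle
np.set_printoptions(precision=4,suppress=True)
to([.593,.0661,.0531])
m,p,D=pickle.load(open("w2.pkl","rb"))
q=lambda u,v,z=.028: onz(m,u/1.5-.17,v/1.5-.17,z)[:2]
J1,J2=q(393,243),q(172,298); F1,F2=q(405,301),q(152,303)
print(J1,J2,F1,F2)
f=(F2-F1)/np.linalg.norm(F2-F1); n=np.array([f[1],-f[0]])
w=[(J-F1)@n for J in(J1,J2)]; t=[(J-F1)@f for J in(J1,J2)]
L=np.arctan2(w[0]-w[1],t[1]-t[0]); print("lean",np.degrees(L),"widths",w,"fence ang",np.degrees(np.arctan2(f[1],f[0])))
# pin centre: dist 8 from fence and 8 from jaw: width where w(t)=8+8/cosL
tt=t[0]+(w[0]-8e-3-8e-3/np.cos(L))/np.tan(L); print("wedge at",F1+f*tt+n*.008)
E
```

```text
pos [0.5914 0.0927 0.0531] tool delta mm [ 0.008  26.6196 -0.0498] units [ 0.0002  0.6655 -0.0012] yaw tool x 3.4536044720704107 tilt 0.0467601485837131 F [ 2.0133  0.9189 -2.1812] t 10.7 w 0.015439835097367986
[0.6241 0.0556] [0.5835 0.1862] [0.59   0.0462] [0.5796 0.1989]
lean 13.369538441285657 widths [np.float64(0.03466614470088683), np.float64(0.0030302223149192503)] fence ang 93.90416275724057
wedge at [0.5922 0.1312]
```

Call:
move_arm --motion '[{"slide":[0,-0.1,0],"turn":0},{"slide":[0,-0.12,0],"turn":0},{"slide":[0,-0.12,0],"turn":0},{"slide":[0,-0.1,0],"turn":0},{"slide":[0,-0.06,0],"turn":0},{"slide":[0,0,0],"turn":0},{"slide":[0,0,0],"turn":0},{"slide":[0,0,0],"turn":0}]'

```text
time_s: 11.5
position: [0.5902, 0.1122, 0.053]
eef_rot: [1.0, 0.03, -0.0, -0.0]
force: [1.2, -0.6, -1.7]
width: 0.0156
grasp_force: 30.0
```

Call:
move_arm --motion '[{"slide":[0,-0.025,0],"turn":0},{"slide":[0,0,0],"turn":0},{"slide":[0,-0.025,0],"turn":0},{"slide":[0,0,0],"turn":0},{"slide":[0,-0.025,0],"turn":0},{"slide":[0,0,0],"turn":0},{"slide":[0,0,0],"turn":0},{"slide":[0,0,0],"turn":0}]'

```text
time_s: 12.3
position: [0.59, 0.1151, 0.053]
eef_rot: [1.0, 0.03, -0.0, -0.0]
force: [1.4, -0.3, -1.9]
width: 0.0158
grasp_force: 30.0
```

Call:
move_arm --motion '[{"slide":[0,-0.025,0],"turn":0},{"slide":[0,-0.025,0],"turn":0},{"slide":[0,-0.025,0],"turn":0},{"slide":[0,-0.025,0],"turn":0},{"slide":[0,0,0],"turn":0},{"slide":[0,0,0],"turn":0},{"slide":[0,0,0],"turn":0},{"slide":[0,0,0],"turn":0}]'

```text
time_s: 13.1
position: [0.5898, 0.1192, 0.053]
eef_rot: [1.0, 0.03, -0.0, -0.0]
force: [1.0, 0.4, -2.1]
width: 0.0156
grasp_force: 30.0
```

Call:
move_arm --motion '[{"slide":[0,-0.025,0],"turn":0},{"slide":[0,-0.025,0],"turn":0},{"slide":[0,-0.025,0],"turn":0},{"slide":[0,0,0],"turn":0},{"slide":[0,0,0],"turn":0},{"slide":[0,0,0],"turn":0},{"slide":[0,0,0],"turn":0},{"slide":[0,0,0],"turn":0}]'

```text
time_s: 13.9
position: [0.5896, 0.1222, 0.053]
eef_rot: [1.0, 0.03, -0.0, -0.0]
force: [0.5, 0.9, -1.4]
width: 0.0157
grasp_force: 30.0
```

Call:
move_arm --motion '[{"slide":[-0.005,-0.025,0],"turn":0},{"slide":[0,-0.025,0],"turn":0},{"slide":[0,-0.025,0],"turn":0},{"slide":[0,0,0],"turn":0},{"slide":[0,0,0],"turn":0},{"slide":[0,0,0],"turn":0},{"slide":[0,0,0],"turn":0},{"slide":[0,0,0],"turn":0}]'

```text
time_s: 14.7
position: [0.5894, 0.1251, 0.0531]
eef_rot: [1.0, 0.03, 0.0, -0.0]
force: [2.7, -0.0, -1.6]
width: 0.0155
grasp_force: 30.0
```

Call:
move_arm --motion '[{"slide":[0,-0.025,0],"turn":0},{"slide":[0,0,0],"turn":0},{"slide":[0,-0.025,0],"turn":0},{"slide":[0,0,0],"turn":0},{"slide":[0,0,0],"turn":0},{"slide":[0,0,0],"turn":0},{"slide":[0,0,0],"turn":0},{"slide":[0,0,0],"turn":0}]'

```text
time_s: 15.5
position: [0.5892, 0.1271, 0.0531]
eef_rot: [1.0, 0.03, 0.0, -0.0]
force: [1.9, -0.9, -1.2]
width: 0.0153
grasp_force: 30.0
```

Call:
move_arm --motion '[{"slide":[0,-0.025,0],"turn":0},{"slide":[0,0,0],"turn":0},{"slide":[0,0,0],"turn":0},{"slide":[0,-0.02,0],"turn":0},{"slide":[0,0,0],"turn":0},{"slide":[0,0,0],"turn":0},{"slide":[0,0,0],"turn":0},{"slide":[0,0,0],"turn":0}]'

```text
time_s: 16.3
position: [0.5891, 0.1289, 0.0531]
eef_rot: [1.0, 0.03, 0.0, -0.0]
force: [1.4, -0.7, -1.3]
width: 0.0158
grasp_force: 30.0
```

Call:
move_arm --motion '[{"slide":[0,-0.02,0],"turn":0},{"slide":[0,0,0],"turn":0},{"slide":[0,0,0],"turn":0},{"slide":[0,0,0],"turn":0},{"slide":[0,0,0],"turn":0},{"slide":[0,0,0],"turn":0},{"slide":[0,0,0],"turn":0},{"slide":[0,0,0],"turn":0}]'

```text
time_s: 17.1
position: [0.589, 0.1296, 0.0531]
eef_rot: [1.0, 0.03, 0.0, -0.0]
force: [1.9, -1.7, -2.3]
width: 0.0157
grasp_force: 30.0
```

Call:
move_arm --motion '[{"slide":[0,-0.015,0],"turn":0},{"slide":[0,0,0],"turn":0},{"slide":[0,0,0],"turn":0},{"slide":[0,0,0],"turn":0},{"slide":[0,0,0],"turn":0},{"slide":[0,0,0],"turn":0},{"slide":[0,0,0],"turn":0},{"slide":[0,0,0],"turn":0}]'

```text
time_s: 17.9
position: [0.5889, 0.1302, 0.053]
eef_rot: [1.0, 0.03, -0.0, -0.0]
force: [1.9, -2.3, -1.5]
width: 0.0155
grasp_force: 30.0
```

Call:
move_arm --motion '[{"slide":[0,-0.015,0],"turn":0},{"slide":[0,0,0],"turn":0},{"slide":[0,0,0],"turn":0},{"slide":[0,0,0],"turn":0},{"slide":[0,0,0],"turn":0},{"slide":[0,0,0],"turn":0},{"slide":[0,0,0],"turn":0},{"slide":[0,0,0],"turn":0}]'

```text
time_s: 18.7
position: [0.5889, 0.1309, 0.0531]
eef_rot: [1.0, 0.03, -0.0, -0.0]
force: [1.6, -0.8, -1.9]
width: 0.0153
grasp_force: 30.0
```

Call:
move_arm --motion '[{"slide":[0,-0.02,0],"turn":0},{"slide":[0,0,0],"turn":0},{"slide":[0,0,0],"turn":0},{"slide":[0,0,0],"turn":0},{"slide":[0,0,0],"turn":0},{"slide":[0,0,0],"turn":0},{"slide":[0,0,0],"turn":0},{"slide":[0,0,0],"turn":0}]'

```text
time_s: 19.5
position: [0.5888, 0.1316, 0.0531]
eef_rot: [1.0, 0.03, -0.0, -0.0]
force: [2.4, -0.6, -1.5]
width: 0.0153
grasp_force: 30.0
```

Call:
move_arm --motion '[{"slide":[0,-0.02,0],"turn":0},{"slide":[0,0,0],"turn":0},{"slide":[0,0,0],"turn":0},{"slide":[0,0,0],"turn":0},{"slide":[0,0,0],"turn":0},{"slide":[0,0,0],"turn":0},{"slide":[0,0,0],"turn":0},{"slide":[0,0,0],"turn":0}]'

```text
time_s: 20.3
position: [0.5888, 0.1325, 0.0531]
eef_rot: [1.0, 0.03, -0.0, -0.0]
force: [1.7, -0.9, -0.6]
width: 0.0155
grasp_force: 30.0
```

Call:
move_arm --motion '[{"slide":[0,-0.02,0],"turn":0},{"slide":[0,0,0],"turn":0},{"slide":[0,0,0],"turn":0},{"slide":[0,0,0],"turn":0},{"slide":[0,0,0],"turn":0},{"slide":[0,0,0],"turn":0},{"slide":[0,0,0],"turn":0},{"slide":[0,0,0],"turn":0}]'

```text
time_s: 21.1
position: [0.5888, 0.1332, 0.0531]
eef_rot: [1.0, 0.03, 0.0, -0.0]
force: [3.7, -1.2, -2.5]
width: 0.0152
grasp_force: 30.0
```

Call:
move_arm --motion '[{"slide":[0,-0.02,0],"turn":0},{"slide":[0,0,0],"turn":0},{"slide":[0,0,0],"turn":0},{"slide":[0,0,0],"turn":0},{"slide":[0,0,0],"turn":0},{"slide":[0,0,0],"turn":0},{"slide":[0,0,0],"turn":0},{"slide":[0,0,0],"turn":0}]'

```text
time_s: 21.9
position: [0.5887, 0.134, 0.0531]
eef_rot: [1.0, 0.03, 0.0, -0.0]
force: [2.1, -1.0, -1.3]
width: 0.0151
grasp_force: 30.0
```

Call:
move_arm --motion '[{"slide":[0,-0.02,0],"turn":0},{"slide":[0,0,0],"turn":0},{"slide":[0,0,0],"turn":0},{"slide":[0,0,0],"turn":0},{"slide":[0,0,0],"turn":0},{"slide":[0,0,0],"turn":0},{"slide":[0,0,0],"turn":0},{"slide":[0,0,0],"turn":0}]'

```text
time_s: 22.7
position: [0.5887, 0.1348, 0.0531]
eef_rot: [1.0, 0.03, -0.0, -0.0]
force: [1.8, -0.9, -1.1]
width: 0.0155
grasp_force: 30.0
```

Call:
move_arm --motion '[{"slide":[0,-0.02,0],"turn":0},{"slide":[0,0,0],"turn":0},{"slide":[0,0,0],"turn":0},{"slide":[0,0,0],"turn":0},{"slide":[0,0,0],"turn":0},{"slide":[0,0,0],"turn":0},{"slide":[0,0,0],"turn":0},{"slide":[0,0,0],"turn":0}]'

```text
time_s: 23.5
position: [0.5886, 0.1357, 0.053]
eef_rot: [1.0, 0.03, -0.0, -0.0]
force: [2.2, -0.6, -1.6]
width: 0.0153
grasp_force: 30.0
```

```bash
python3 - <<'E'
from h import *
np.set_printoptions(precision=4,suppress=True)
to([.589,.134,.053])
m=cams.camera_model("scene");p,D=cams.camera("scene")
cv2.imwrite("pics/s5.png",cv2.resize(p[155:260,200:320],(800,700),interpolation=cv2.INTER_CUBIC)[:600])
E
```

```text
pos [0.5886 0.1357 0.053 ] tool delta mm [0.3005 1.6772 0.0411] units [0.0075 0.0419 0.001 ] yaw tool x 3.4476716966337597 tilt 0.0037512326843898505 F [ 2.1704 -0.5613 -1.6255] t 23.5 w 0.015311540384196444
```

View pics/s5.png

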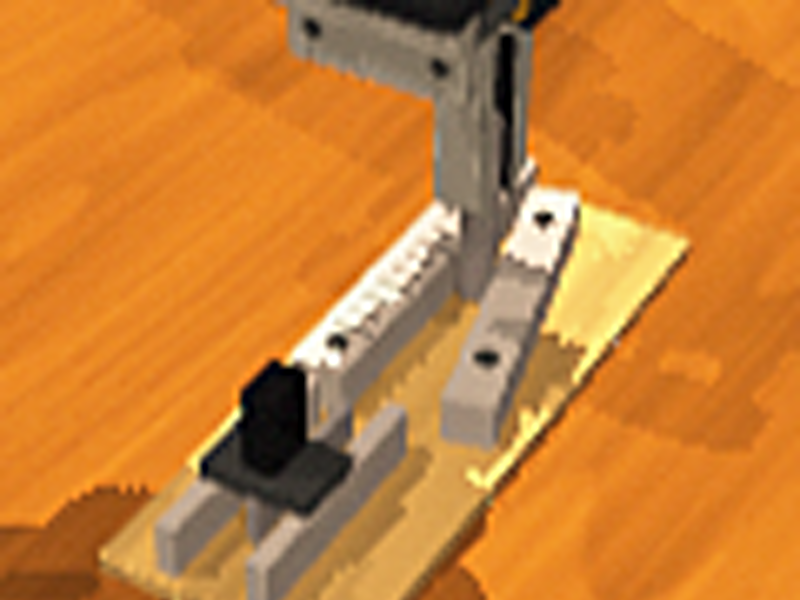

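The pin is upright at crop (478,260), between fence and jaw and close to wedging. The pointer is untouched.

Call:
move_arm --motion '[{"slide":[0,-0.02,0],"turn":0},{"slide":[0,0,0],"turn":0},{"slide":[0,0,0],"turn":0},{"slide":[0,0,0],"turn":0},{"slide":[0,0,0],"turn":0},{"slide":[0,0,0],"turn":0},{"slide":[0,0,0],"turn":0},{"slide":[0,0,0],"turn":0}]'

```text
time_s: 24.35
position: [0.5886, 0.1364, 0.0531]
eef_rot: [1.0, 0.03, 0.0, -0.0]
force: [2.8, -0.5, -2.4]
width: 0.0154
grasp_force: 30.0
```

Call:
move_arm --motion '[{"slide":[0,-0.02,0],"turn":0},{"slide":[0,0,0],"turn":0},{"slide":[0,0,0],"turn":0},{"slide":[0,0,0],"turn":0},{"slide":[0,0,0],"turn":0},{"slide":[0,0,0],"turn":0},{"slide":[0,0,0],"turn":0},{"slide":[0,0,0],"turn":0}]'

```text
time_s: 25.15
position: [0.5885, 0.1373, 0.0531]
eef_rot: [1.0, 0.03, 0.0, -0.0]
force: [2.4, -1.2, -1.5]
width: 0.0155
grasp_force: 30.0
```

Call:
move_arm --motion '[{"slide":[0,-0.015,0],"turn":0},{"slide":[0,0,0],"turn":0},{"slide":[0,-0.015,0],"turn":0},{"slide":[0,0,0],"turn":0},{"slide":[0,0,0],"turn":0},{"slide":[0,0,0],"turn":0},{"slide":[0,0,0],"turn":0},{"slide":[0,0,0],"turn":0}]'

```text
time_s: 25.95
position: [0.5884, 0.1385, 0.053]
eef_rot: [1.0, 0.03, -0.0, -0.0]
force: [2.8, -0.7, -1.3]
width: 0.015
grasp_force: 30.0
```

Call:
move_arm --motion '[{"slide":[0,-0.02,0],"turn":0},{"slide":[0,0,0],"turn":0},{"slide":[0,0,0],"turn":0},{"slide":[0,0,0],"turn":0},{"slide":[0,0,0],"turn":0},{"slide":[0,0,0],"turn":0},{"slide":[0,0,0],"turn":0},{"slide":[0,0,0],"turn":0}]'

```text
time_s: 26.75
position: [0.5884, 0.1392, 0.0531]
eef_rot: [1.0, 0.03, -0.0, -0.0]
force: [1.6, -1.4, -0.9]
width: 0.0154
grasp_force: 30.0
```

Call:
move_arm --motion '[{"slide":[0,-0.015,0],"turn":0},{"slide":[0,0,0],"turn":0},{"slide":[0,-0.015,0],"turn":0},{"slide":[0,0,0],"turn":0},{"slide":[0,0,0],"turn":0},{"slide":[0,0,0],"turn":0},{"slide":[0,0,0],"turn":0},{"slide":[0,0,0],"turn":0}]'

```text
time_s: 27.55
position: [0.5884, 0.1402, 0.0531]
eef_rot: [1.0, 0.03, 0.0, 0.0]
force: [2.3, -2.4, -1.3]
width: 0.0153
grasp_force: 30.0
```

Call:
move_arm --motion '[{"slide":[0,-0.02,0],"turn":0},{"slide":[0,0,0],"turn":0},{"slide":[0,0,0],"turn":0},{"slide":[0,0,0],"turn":0},{"slide":[0,0,0],"turn":0},{"slide":[0,0,0],"turn":0},{"slide":[0,0,0],"turn":0},{"slide":[0,0,0],"turn":0}]'

```text
time_s: 28.35
position: [0.5883, 0.1406, 0.0531]
eef_rot: [1.0, 0.03, -0.0, 0.001]
force: [2.1, -5.0, -2.6]
width: 0.0156
grasp_force: 30.0
```

Fy is -5 N, so it is wedging. Push a little more.

Call:
move_arm --motion '[{"slide":[0,-0.01,0],"turn":0},{"slide":[0,0,0],"turn":0},{"slide":[0,0,0],"turn":0},{"slide":[0,0,0],"turn":0},{"slide":[0,0,0],"turn":0},{"slide":[0,0,0],"turn":0},{"slide":[0,0,0],"turn":0},{"slide":[0,0,0],"turn":0}]'

```text
time_s: 29.15
position: [0.5883, 0.1407, 0.0531]
eef_rot: [1.0, 0.03, -0.0, 0.001]
force: [2.2, -5.4, -1.2]
width: 0.0152
grasp_force: 30.0
```

Call:
move_arm --motion '[{"slide":[0,-0.015,0],"turn":0},{"slide":[0,0,0],"turn":0},{"slide":[0,0,0],"turn":0},{"slide":[0,0,0],"turn":0},{"slide":[0,0,0],"turn":0},{"slide":[0,0,0],"turn":0},{"slide":[0,0,0],"turn":0},{"slide":[0,0,0],"turn":0}]'

```text
time_s: 29.95
position: [0.5883, 0.141, 0.0531]
eef_rot: [1.0, 0.03, -0.0, 0.001]
force: [2.5, -6.6, -1.1]
width: 0.0154
grasp_force: 30.0
```

Call:
move_arm --motion '[{"slide":[0,-0.02,0],"turn":0},{"slide":[0,0,0],"turn":0},{"slide":[0,0,0],"turn":0},{"slide":[0,0,0],"turn":0},{"slide":[0,0,0],"turn":0},{"slide":[0,0,0],"turn":0},{"slide":[0,0,0],"turn":0},{"slide":[0,0,0],"turn":0}]'

```text
time_s: 30.75
position: [0.5883, 0.1412, 0.0531]
eef_rot: [1.0, 0.03, -0.0, 0.002]
force: [1.2, -9.2, -0.1]
width: 0.0156
grasp_force: 30.0
```

Call:
move_arm --motion '[{"slide":[0,0,0],"turn":0},{"slide":[0,0,0],"turn":0},{"slide":[0,0,0],"turn":0},{"slide":[0,0,0],"turn":0},{"slide":[0,0,0],"turn":0},{"slide":[0,0,0],"turn":0},{"slide":[0,0,0],"turn":0},{"slide":[0,0,0],"turn":0}]' --hand -0.1

```text
time_s: 31.55
position: [0.5882, 0.1431, 0.0531]
eef_rot: [1.0, 0.03, -0.0, -0.0]
force: [0.7, 0.7, 0.2]
width: 0.0426
grasp_force: 0.0
```

Call:
move_arm --motion '[{"slide":[0,0,-0.4],"turn":0},{"slide":[0,0,-0.7],"turn":0},{"slide":[0,0,-0.4],"turn":0},{"slide":[0,0.7,0],"turn":0},{"slide":[0,0.9,0],"turn":0},{"slide":[0,0.9,0],"turn":0},{"slide":[0,0.9,0],"turn":0},{"slide":[0,0.4,0],"turn":0}]'

```text
time_s: 32.35
position: [0.5978, -0.0113, 0.1142]
eef_rot: [1.0, 0.029, 0.001, 0.0]
force: [-0.4, -0.2, -0.4]
width: 0.0419
grasp_force: 0.0
```

```bash
python3 - <<'E'
from h import *
import pickle
np.set_printoptions(precision=4,suppress=True)
to([.5968,-.05,.05])
m=cams.camera_model("wrist");p,D=cams.camera("wrist")
pickle.dump((m,p,D),open("w3.pkl","wb"))
cv2.imwrite("pics/w6.png",cv2.resize(p,(768,576),interpolation=cv2.INTER_CUBIC))
for P in([.5968,-.0111,.072],[.5883,.1405,.088]): print(np.array(proj(m,P))*1.5)
E
```

```text
pos [ 0.5978 -0.0113  0.1142] tool delta mm [-3.3751 38.5599 64.2142] units [-0.0844  0.964   1.6054] yaw tool x 3.3037797426496796 tilt 0.09315458978186143 F [-0.4396 -0.2469 -0.4124] t 32.35 w 0.04193890753149669
[376.1738 320.2901]
[ 48.2311 328.2607]
```

View pics/w6.png

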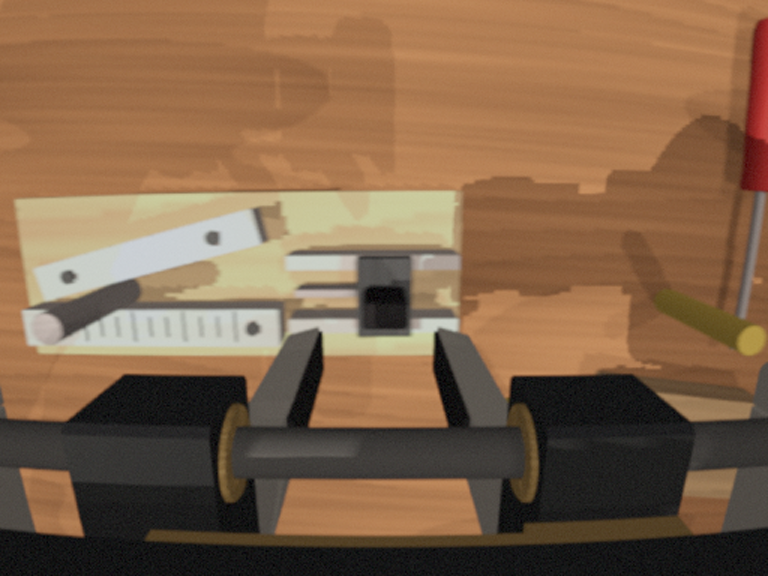

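The pin stands wedged by itself, with its top at (45,328) and foot near (125,290). The pointer's grip is under the hand at about (385,305), about 3 mm further towards -y than I estimated. Straddle the grip loosely and push with the rear finger.

Call:
move_arm --motion '[{"slide":[-0.02,0.08,0],"turn":0},{"slide":[0,0,0],"turn":0},{"slide":[0,0,0.4],"turn":0},{"slide":[0,0,0.5],"turn":0},{"slide":[0,0,0.4],"turn":0},{"slide":[0,0,0.2],"turn":0},{"slide":[0,0,0.07],"turn":0},{"slide":[0,0,0],"turn":0}]'

```text
time_s: 33.2
position: [0.5967, -0.0117, 0.0499]
eef_rot: [1.0, 0.03, -0.0, -0.0]
force: [0.4, -0.4, -0.6]
width: 0.0425
grasp_force: 0.0
```

Call:
move_arm --motion '[{"slide":[0,0,0],"turn":0},{"slide":[0,0,0],"turn":0},{"slide":[0,0,0],"turn":0},{"slide":[0,-0.1,0],"turn":0},{"slide":[0,-0.2,0],"turn":0},{"slide":[0,-0.2,0],"turn":0},{"slide":[0,-0.1,0],"turn":0},{"slide":[0,0,0],"turn":0}]' --hand -0.36

```text
time_s: 34.0
position: [0.5951, 0.013, 0.0502]
eef_rot: [1.0, 0.031, -0.0, -0.0]
force: [0.3, 0.8, -0.4]
width: 0.0297
grasp_force: 0.0
```

Call:
move_arm --motion '[{"slide":[0,-0.2,0],"turn":0},{"slide":[0,-0.3,0],"turn":0},{"slide":[0,-0.3,0],"turn":0},{"slide":[0,-0.3,0],"turn":0},{"slide":[0,-0.2,0],"turn":0},{"slide":[0,-0.1,0],"turn":0},{"slide":[0,0,0],"turn":0},{"slide":[0,0,0],"turn":0}]'

```text
time_s: 34.8
position: [0.5919, 0.0682, 0.0502]
eef_rot: [1.0, 0.03, 0.0, -0.0]
force: [0.8, -0.0, 0.4]
width: 0.0299
grasp_force: 0.0
```

```bash
python3 - <<'E'
from h import *
np.set_printoptions(precision=4,suppress=True)
to([.592,.087,.05])
m=cams.camera_model("top");p,D=cams.camera("top")
cv2.imwrite("pics/t7.png",cv2.resize(p[138:188,200:310],(800,364),interpolation=cv2.INTER_CUBIC))
m=cams.camera_model("scene");p,D=cams.camera("scene")
b=cv2.resize(p[155:260,200:320],(686,600),interpolation=cv2.INTER_CUBIC)
cv2.imwrite("pics/s7.png",b)
E
```

```text
pos [0.5919 0.0682 0.0502] tool delta mm [  1.2446 -18.7937   0.1736] units [ 0.0311 -0.4698  0.0043] yaw tool x 3.445391359964261 tilt 0.0303649840468887 F [ 0.8216 -0.0205  0.3952] t 34.8 w 0.02987354789550116
```

View pics/s7.png

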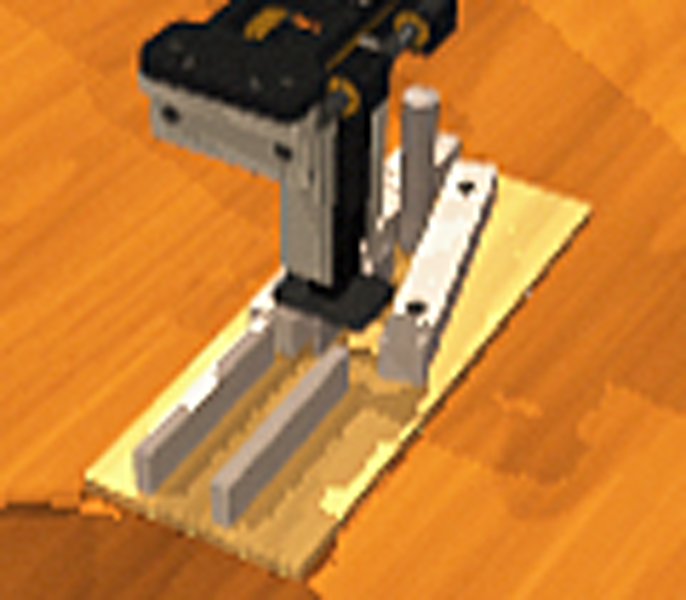

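The hand carries the pointer along (saddle at (335,300)), and the pin stands wedged at (420,180). That was my 11th picture, one over the limit, so no more viewing; I'll finish by force. Approach slowly.

Call:
move_arm --motion '[{"slide":[0,-0.1,0],"turn":0},{"slide":[0,-0.1,0],"turn":0},{"slide":[0,-0.05,0],"turn":0},{"slide":[0,0,0],"turn":0},{"slide":[0,0,0],"turn":0},{"slide":[0,0,0],"turn":0},{"slide":[0,0,0],"turn":0},{"slide":[0,0,0],"turn":0}]'

```text
time_s: 35.7
position: [0.5913, 0.0779, 0.0503]
eef_rot: [1.0, 0.03, -0.0, -0.0]
force: [-0.4, 0.6, -0.3]
width: 0.0302
grasp_force: 0.0
```

Call:
move_arm --motion '[{"slide":[0,-0.03,0],"turn":0},{"slide":[0,-0.02,0],"turn":0},{"slide":[0,0,0],"turn":0},{"slide":[0,0,0],"turn":0},{"slide":[0,0,0],"turn":0},{"slide":[0,0,0],"turn":0},{"slide":[0,0,0],"turn":0},{"slide":[0,0,0],"turn":0}]'

```text
time_s: 36.5
position: [0.5912, 0.0798, 0.0503]
eef_rot: [1.0, 0.03, -0.0, 0.0]
force: [-0.2, -1.3, 0.1]
width: 0.0298
grasp_force: 0.8
```

Call:
move_arm --motion '[{"slide":[0,-0.03,0],"turn":0},{"slide":[0,0,0],"turn":0},{"slide":[0,0,0],"turn":0},{"slide":[0,0,0],"turn":0},{"slide":[0,0,0],"turn":0},{"slide":[0,0,0],"turn":0},{"slide":[0,0,0],"turn":0},{"slide":[0,0,0],"turn":0}]'

```text
time_s: 37.3
position: [0.5911, 0.0812, 0.0502]
eef_rot: [1.0, 0.03, 0.0, -0.0]
force: [0.2, -1.4, 0.1]
width: 0.03
grasp_force: 0.0
```

Call:
move_arm --motion '[{"slide":[0,-0.03,0],"turn":0},{"slide":[0,0,0],"turn":0},{"slide":[0,0,0],"turn":0},{"slide":[0,0,0],"turn":0},{"slide":[0,0,0],"turn":0},{"slide":[0,0,0],"turn":0},{"slide":[0,0,0],"turn":0},{"slide":[0,0,0],"turn":0}]'

```text
time_s: 38.1
position: [0.591, 0.0822, 0.0502]
eef_rot: [1.0, 0.03, 0.0, 0.0]
force: [0.9, -2.0, -0.7]
width: 0.0301
grasp_force: 0.7
```

Call:
move_arm --motion '[{"slide":[0,-0.03,0],"turn":0},{"slide":[0,0,0],"turn":0},{"slide":[0,0,0],"turn":0},{"slide":[0,0,0],"turn":0},{"slide":[0,0,0],"turn":0},{"slide":[0,0,0],"turn":0},{"slide":[0,0,0],"turn":0},{"slide":[0,0,0],"turn":0}]'

```text
time_s: 38.9
position: [0.5909, 0.0836, 0.0502]
eef_rot: [1.0, 0.03, -0.0, -0.0]
force: [-0.5, -0.7, -0.7]
width: 0.0302
grasp_force: 0.1
```

Call:
move_arm --motion '[{"slide":[0,-0.02,0],"turn":0},{"slide":[0,0,0],"turn":0},{"slide":[0,0,0],"turn":0},{"slide":[0,0,0],"turn":0},{"slide":[0,0,0],"turn":0},{"slide":[0,0,0],"turn":0},{"slide":[0,0,0],"turn":0},{"slide":[0,0,0],"turn":0}]'

```text
time_s: 39.7
position: [0.5909, 0.0842, 0.0503]
eef_rot: [1.0, 0.03, 0.0, 0.0]
force: [-0.4, -2.1, -0.4]
width: 0.0303
grasp_force: 0.8
```

Call:
move_arm --motion '[{"slide":[0,-0.025,0],"turn":0},{"slide":[0,0,0],"turn":0},{"slide":[0,0,0],"turn":0},{"slide":[0,0,0],"turn":0},{"slide":[0,0,0],"turn":0},{"slide":[0,0,0],"turn":0},{"slide":[0,0,0],"turn":0},{"slide":[0,0,0],"turn":0}]'

```text
time_s: 40.5
position: [0.5908, 0.0853, 0.0503]
eef_rot: [1.0, 0.03, -0.0, -0.0]
force: [0.0, -0.6, -0.5]
width: 0.0301
grasp_force: 0.1
```

Call:
move_arm --motion '[{"slide":[0,-0.025,0],"turn":0},{"slide":[0,0,0],"turn":0},{"slide":[0,0,0],"turn":0},{"slide":[0,0,0],"turn":0},{"slide":[0,0,0],"turn":0},{"slide":[0,0,0],"turn":0},{"slide":[0,0,0],"turn":0},{"slide":[0,0,0],"turn":0}]'

```text
time_s: 41.3
position: [0.5908, 0.0862, 0.0503]
eef_rot: [1.0, 0.03, -0.0, 0.0]
force: [-1.3, -1.5, -0.1]
width: 0.0302
grasp_force: 0.7
```

Call:
move_arm --motion '[{"slide":[0,-0.025,0],"turn":0},{"slide":[0,0,0],"turn":0},{"slide":[0,0,0],"turn":0},{"slide":[0,0,0],"turn":0},{"slide":[0,0,0],"turn":0},{"slide":[0,0,0],"turn":0},{"slide":[0,0,0],"turn":0},{"slide":[0,0,0],"turn":0}]'

```text
time_s: 42.1
position: [0.5908, 0.0871, 0.0503]
eef_rot: [1.0, 0.03, 0.0, 0.0]
force: [-0.3, -3.2, -0.4]
width: 0.0303
grasp_force: 1.9
```

Call:
move_arm --motion '[{"slide":[0,-0.025,0],"turn":0},{"slide":[0,0,0],"turn":0},{"slide":[0,0,0],"turn":0},{"slide":[0,0,0],"turn":0},{"slide":[0,0,0],"turn":0},{"slide":[0,0,0],"turn":0},{"slide":[0,0,0],"turn":0},{"slide":[0,0,0],"turn":0}]'

```text
time_s: 42.9
position: [0.5907, 0.0873, 0.0502]
eef_rot: [1.0, 0.03, -0.0, 0.001]
force: [0.3, -7.3, -0.1]
width: 0.03
grasp_force: 3.5
```

The pointer is in contact at y≈0.087, as predicted. Back off to the middle of the slack, then rise clear.

Call:
move_arm --motion '[{"slide":[0,0.06,0],"turn":0},{"slide":[0,0.06,0],"turn":0},{"slide":[0,0,0],"turn":0},{"slide":[0,0,0],"turn":0},{"slide":[0,0,-0.3],"turn":0},{"slide":[0,0,-0.7],"turn":0},{"slide":[0,0,-0.8],"turn":0},{"slide":[0,0,-0.6],"turn":0}]'

```text
time_s: 43.7
position: [0.5918, 0.0837, 0.1493]
eef_rot: [1.0, 0.03, 0.001, -0.0]
force: [-0.5, -0.8, 0.1]
width: 0.03
grasp_force: 0.0
```

Call:
move_arm --motion '[{"slide":[0,0.5,-0.3],"turn":0},{"slide":[0,0.8,0],"turn":0},{"slide":[0,0.8,0],"turn":0},{"slide":[0,0.5,0],"turn":0},{"slide":[0,0,0],"turn":0},{"slide":[0,0,0],"turn":0},{"slide":[0,0,0],"turn":0},{"slide":[0,0,0],"turn":0}]'

```text
time_s: 44.5
position: [0.5972, -0.0193, 0.1584]
eef_rot: [1.0, 0.031, 0.0, -0.0]
force: [-0.2, 0.8, -0.2]
width: 0.0298
grasp_force: 0.0
```

```bash
python3 - <<'E'
from h import *
np.set_printoptions(precision=4,suppress=True)
to([.592,.087,.05])
m=cams.camera_model("scene");p,D=cams.camera("scene")
# depth points near pin top and grip top -> positions without viewing
v,u=np.mgrid[150:260,200:330]
P=np.array([bydepth(m,D,a,b) for a,b in zip(u.ravel(),v.ravel()) if D[b,a]>0])
near=(P[:,0]>.54)&(P[:,0]<.65)&(P[:,1]>0)&(P[:,1]<.2)
top=P[near&(P[:,2]>.084)&(P[:,2]<.095)]; print("pin top",len(top),top.mean(0),top[:,2].max())
low=P[near&(P[:,2]>.04)&(P[:,2]<.06)&(P[:,1]>.125)]; print("pin mid",len(low),low.mean(0))
g=P[near&(P[:,2]>.068)&(P[:,2]<.076)&(P[:,1]<.11)]; print("grip top",len(g),g.mean(0),g[:,1].min(),g[:,1].max())
E
```

```text
pos [ 0.5972 -0.0193  0.1584] tool delta mm [   1.3359 -106.4064  108.4379] units [ 0.0334 -2.6602  2.7109] yaw tool x 3.5261874222492984 tilt 0.011960568571813513 F [-0.2173  0.7665 -0.1632] t 44.5 w 0.029756883535334594
pin top 28 [0.5918 0.1376 0.0884] 0.09146465318728336
pin mid 40 [0.5924 0.1349 0.0503]
grip top 39 [0.5955 0.081  0.0715] 0.06927427437142997 0.09290477528699992
```

```bash
python3 -c "
from workcell import env
print(env.finish_job())"
```

```text
the job is handed in; nothing more can be done
None
```

I handed the job in at 44.5 s of the 67 s allowed; no verdict came back. The pin stood wedged (about 9 N of push) and let go, with the pointer against it by force and a final depth reading. The jaw looked about 14° to the fence rather than 6–8°, and I viewed 11 pictures, one over the limit of 10.

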